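# Seat a printing block in the corner of a punch stand and hold it there

### The arm

A 6-joint arm with a two-finger parallel gripper is mounted at the origin on the work surface. World frame = base frame: x ahead of the robot, y to its left, z up, the work surface at z = 0. Lengths are in m, angles in rad, forces in N, time in s.
With the tool pointing down it reaches from about 0.325 to 0.85 m from the base axis. Payload 15.5 kg.
Tool frame: the origin (TCP) lies at the very end of the fingers, on their centre line; the grasp point (between the pads) lies 19 mm behind it (arm.grasp_offset is the distance from the TCP to the grasp point, in m); z points along the fingers, y is the line along which they close (so a half turn about z gives the same grasp; the last joint's range is limited). The gripper opens to 91 mm and grips with 3 to 60 N. Pads are 32 mm wide; open, the fingers measure 118 mm over their backs; the gripper's body (76 mm by 178 mm) begins 60 mm behind the grasp point.
Start: joints at [1.058, 0.494, 1.345, -0, 1.302, -0.096], TCP at [0.253, 0.571, 0.214] pointing down, gripper open.
Joint ranges: [-2.91, 2.91], [-0.82, 2.16], [0.22, 2.67], [-1.22, 4.37], [0.12, 2.79], [-3.08, 3.08]. Speed limits (rad/s): [1.89, 1.89, 2.57, 3.01, 3.01, 3.01].

### API

Orientations are given as a rotation vector (axis times angle).
In Python, from bench import arm gives the robot as it stands.
- The arm moves only by the tool move_arm, never from a script. Its argument "deltas" is a list of rows, each a list of 2 entries, a list of its own where there are three numbers: the shift along the tool's x, y, z in m, then the turn, a rotation vector about the tool's x, y, z in rad. A call has exactly 8 rows; each row shifts and turns the commanded pose from where the row before left it, along the tool's axes as they then stand; what a row does not reach is not made up. A row lasts 1/12 s, in which the tool goes at most 41.7 mm and 7.16 degrees, less where a joint would pass 70% of its speed; a pose out of reach is approached as far as the arm can. A call with a gripper value outside its range is refused whole. "gripper" is the opening, from -1 (shut) to 1 (fully open), set as the call begins (left out, the last holds). The fingers move at their own pace and stop on an object; "grip_force" is the grip in N (left out, the last holds). Time passes only in rows, so rows that do not move let the fingers close, or fill a call up. It gives the time, the measured TCP pose, the force, the opening and the grip force at its end, in the units of the state.
- arm.observe(): the state, without advancing time (a new reading comes with each control period).
- arm.camera(name): name is "scene" or "top"; returns a dict with "image" (420x560x3 uint8, red, green, blue), "camera_matrix" (3x3 intrinsics, pixels), "T" (4x4, takes a point from camera to world coordinates). Camera axes: x right, y down, z forward; pixel columns grow to the right and rows downward; lengths in m; the calibration is good to about 2 mm. A picture is of the moment at which its call begins. There is no depth.
- arm.job_done(): hands the job in; it is judged then, once.
The state is a dict: "time_s": time; "joint_positions": joint angles; "joint_velocities": joint speeds; "effort": joint torques, N m; "tool_pos": TCP position; "tcp_rot": TCP orientation; "contact_force": force on the tool from outside, world axes, zero at the start; "wrist_torque": the same for the moment, N m; "width": opening from 0.0 (shut) to 1.0 (fully open); "grasp_force": force on a finger pad.
Only numpy, scipy, OpenCV 4.12 (cv2) and the standard library are available. Lean on these libraries where they do the work, as an engineer would, in place of code of your own. Each camera call takes 0.05 s, during which the arm holds its last target. There are 200 camera calls.

### The job

Put the plywood printing block, lying flat on the table, into the corner of the punch stand so that the pencil mark on its back sits under the punch tip, and press it squarely against both steel stops at once. Finish while still holding it there, pressed against both stops with the hand on it: do not let go. Leave the ink jar, the tape roll and the cup alone.

Things in the scene. Friction and masses are not known exactly. Their poses are not given: they have to be found in the camera images.
- block: Varnished plywood slab (slides easily, friction about 0.3) 160 (x) by 90 (y) by 18 (z) mm, 0.2 to 0.4 kg. Origin: centre of its underside; z up, x towards the end with the mark. On top a wooden handle bar 70 (x) by 22 (y) mm, from z = 18 to 48, centred at x = -30, y = 0. Its long side y = +45 goes against the side stop, its end x = +80 against the end stop.
- mark (a point): Dark pencil cross, arms 18 mm, with a 7 mm dot at its centre, on the top face of the block near one corner, at block x = 55, y = 20, z = 18 mm. Axes as the block's.
- stand: Fixed punch stand. Origin: inner corner of its stops, at table height; x along the side stop towards the end stop, y towards the side stop. The block seats on the table with its centre at x = -80, y = -45 mm, axes parallel. Castings 12 mm high behind the stops; a 26 mm column at x = -25, y = 52, 162 high, bears an arm 24 wide (x), z 115 to 141, y -35 to 70, with the 15 mm thick punch.
- tip (a point): Lower point of the fixed punch, 26 mm above the table, at stand x = -25, y = -25 mm; so 8 mm above the block's top face, and only the slab, not the handle, passes under it. It does not move. Axes as the stand's.
- side_stop: Steel bar, 115 long (x), 12 thick, 16 mm high, rigid and fixed on the stand; its contact face looks to -y, lies at stand y = 0 and runs from x = -130 to -15 mm. Its origin and axes are those of stand.
- end_stop: Steel bar, 12 thick, 72 long (y), 16 mm high, rigid and fixed on the stand; its contact face looks to -x, lies at stand x = 0 and runs from y = -85 to -13 mm. Its origin and axes are those of stand.
- ink_jar: Bystander: closed jar, 60 mm across, 75 mm high, loose. Origin: centre of its underside.
- tape_roll: Bystander: roll of paper tape, 90 mm across, 24 mm high, loose, lying flat. Origin: centre of its underside.
- water_cup: Bystander: white empty cup, 76 mm across, 85 mm high, loose. Origin: centre of its underside.

How it is judged:
At the end, for the whole second after the job is handed in: Through the last second the block lies flat (0.03 rad, under 4 mm up), square to the stand (0.03 rad) and still, its mark within 4 mm of the tip seen from above, pressed on the side stop and on the end stop with over 2 N each, and the robot bears on it with over 2 N (contact force between block and side_stop above 2 N and contact force between block and end_stop above 2 N and (contact force between block and the fingers above 2 N or contact force between block and the arm above 2 N) and horizontal distance between mark and tip below 0.004 m and angle between the x axis of block and the x axis of stand, either way round below 0.03 rad and angle between block's own z axis and vertical below 0.03 rad and height (world z) of block below 0.004 m and linear speed of block below 0.01 m/s); the arm keeps its last pose, push and grip.
It fails at once if the ink jar was moved by more than 20 mm (distance of ink_jar from where it was at the start of the episode above 0.02 m).
It fails at once if the tape roll was moved by more than 20 mm (distance of tape_roll from where it was at the start of the episode above 0.02 m).
It fails at once if the water cup was moved by more than 20 mm (distance of water_cup from where it was at the start of the episode above 0.02 m).
It also fails if it takes over 51 s, if anything falls off the work surface, if the arm or the gripper's body presses on something with over 40 N, if the wrist force passes 120 N, or if a joint passes its speed limit or range.

## Working session

There is one attempt and no reset: what is moved stays moved. The work goes in short steps, Python scripts to look and compute and a tool call to move; the robot and the scene stay as the last step left them, time stands still between calls to the robot, and variables do not carry over. Pictures are saved under pics/ and viewed, at most 10 in all, crops included, and the job is handed in when it is done.

Besides the shell and the picture viewer there is one more tool, called after "Request:" as a command line: name --argument value ..., lists and objects as JSON in quotes. move_arm: Moves the arm, as the interface text tells. Its arguments: {"type":"object","properties":{"deltas":{"type":"array","items":{"type":"array"}},"gripper":{"type":"number"},"grip_force":{"type":"number"}},"required":["deltas"]}

```bash
mkdir -p pics
python3 - <<'E'
from bench import arm
import cv2,pickle
d={}
for n in("scene","top"):
    c=arm.camera(n); d[n]=c; cv2.imwrite(f"pics/{n}0.png",c["image"][...,::-1]); print(n,c["camera_matrix"].round(1).tolist(),c["T"].round(3).tolist())
pickle.dump(d,open("c0.pkl","wb")); print(arm.observe())
E
```

```text
scene [[402.2, 0.0, 278.1], [0.0, 402.2, 219.4], [0.0, 0.0, 1.0]] [[-0.83, 0.48, -0.286, 0.894], [0.558, 0.715, -0.421, 0.494], [0.002, -0.509, -0.861, 0.984], [0.0, 0.0, 0.0, 1.0]]
top [[415.2, 0.0, 274.8], [0.0, 415.2, 211.5], [0.0, 0.0, 1.0]] [[0.016, -0.993, 0.121, 0.44], [-1.0, -0.014, 0.015, 0.014], [-0.013, -0.121, -0.993, 1.166], [0.0, 0.0, 0.0, 1.0]]
{'time_s': 0.1, 'joint_positions': array([ 1.05849701e+00,  4.94084785e-01,  1.34605542e+00, -1.06078785e-05,
        1.30248573e+00, -9.54637765e-02]), 'joint_velocities': array([-3.70725469e-04, -1.91936726e-03, -2.01604127e-03,  3.07756442e-05,
        2.89283831e-03, -5.40127583e-04]), 'effort': array([-7.23221683e-05, -8.80248785e+01, -3.82542229e+01,  7.10562849e-02,
        4.83650342e-02, -2.31399343e-05]), 'tool_pos': array([0.25286068, 0.5712049 , 0.21342509]), 'tcp_rot': array([-6.49967394e-01, -3.07331468e+00,  1.55336621e-03]), 'contact_force': array([-0.31663424,  0.05944124, -0.01516895]), 'wrist_torque': array([-0.0340625 , -0.02594001, -0.03589489]), 'grasp_force': 0.0, 'width': 1.0006459572361366}
```

View pics/top0.png

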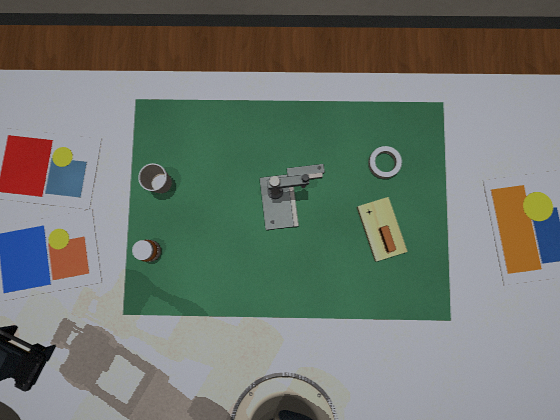

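View pics/scene0.png

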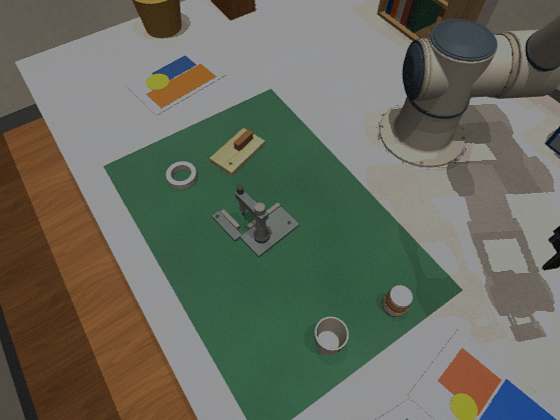

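The top view shows the block at about (383,229) with its mark at (369,212) and handle at (388,238). The stand's column is at (274,184), its arm reaches right to (320,176), the end stop is near (305,170) and the side stop near (295,208). Next I'll measure these.

```bash
cat > h.py <<'E'
import numpy as np,cv2
def ray(c,px,z):
    u=cv2.undistortPoints(np.float64(px).reshape(-1,1,2),c["camera_matrix"],None).reshape(-1,2)
    d=np.c_[u,np.ones(len(u))]@c["T"][:3,:3].T; o=c["T"][:3,3]
    return o+d*((z-o[2])/d[:,2])[:,None]
def block(c,roi):
    x0,y0,x1,y1=roi; im=c["image"].astype(int)
    r,g,b=im[...,0],im[...,1],im[...,2]
    m=((r-b>25)&(r>g*.95)); k=np.zeros_like(m); k[y0:y1,x0:x1]=1
    m=(m&k).astype(np.uint8)
    m=cv2.morphologyEx(m,cv2.MORPH_CLOSE,np.ones((5,5)))
    ct=max(cv2.findContours(m,0,2)[0],key=cv2.contourArea).reshape(-1,2)
    ho=(m>0)&(r-g>55); n,lab,st,ce=cv2.connectedComponentsWithStats(ho.astype(np.uint8))
    return m,ct,ho,ce[1+np.argmax(st[1:,4])]
E
python3 - <<'E'
import pickle,numpy as np,cv2
from h import *
d=pickle.load(open("c0.pkl","rb"))
for n,roi in(("top",(345,185,420,275)),("scene",(200,120,275,180))):
    c=d[n]; m,ct,ho,hc=block(c,roi)
    w=ray(c,ct,.018)[:,:2]; r=cv2.minAreaRect(np.float32(w*1000)); print(n,r,ray(c,hc,.04))
c=d["top"]["image"][...,::-1]
a=cv2.resize(c[155:240,250:335],(595,595),interpolation=cv2.INTER_CUBIC); cv2.imwrite("pics/st.png",a)
s=d["scene"]["image"][...,::-1]
a=cv2.resize(s[175:260,200:305],(735,595),interpolation=cv2.INTER_CUBIC); cv2.imwrite("pics/ss.png",a)
E
```

```text
top ((536.5186767578125, -263.6650695800781), (158.70115661621094, 91.545166015625), 17.990461349487305) [[ 0.54174362 -0.27188981  0.04      ]]Traceback (most recent call last):
  File "<stdin>", line 5, in <module>
  File "h.py", line 14, in block
    return m,ct,ho,ce[1+np.argmax(st[1:,4])]
                        ~~~~~~~~~^^^^^^^^^^
    return _wrapfunc(a, 'argmax', axis=axis, out=out, **kwds)
    return bound(*args, **kwds)
ValueError: attempt to get argmax of an empty sequence
```

Run:
```python
import pickle,numpy as np,cv2
from h import *
d=pickle.load(open("c0.pkl","rb"))
c=d["top"]; 
for p in((388,238),(375,225),(369,212)): print(p,c["image"][p[1],p[0]],ray(c,p,.018).round(4),ray(c,p,.048).round(4))
print([d["scene"]["image"][p[1],p[0]] for p in((243,140),(225,155))])
c=d["top"]["image"][...,::-1]
a=cv2.resize(c[155:240,250:335],(595,595),interpolation=cv2.INTER_CUBIC); cv2.imwrite("pics/st.png",a)
s=d["scene"]["image"][...,::-1]
a=cv2.resize(s[175:260,200:305],(735,595),interpolation=cv2.INTER_CUBIC); cv2.imwrite("pics/ss.png",a)
```

```text
(388, 238) [139  88  50] [[ 0.5106 -0.2811  0.018 ]] [[ 0.5088 -0.2733  0.048 ]]
(375, 225) [161 163 118] [[ 0.546  -0.2458  0.018 ]] [[ 0.5433 -0.239   0.048 ]]
(369, 212) [18 14 24] [[ 0.582  -0.2297  0.018 ]] [[ 0.5783 -0.2233  0.048 ]]
[array([118,  78,  46], dtype=uint8), array([146, 141, 103], dtype=uint8)]
```

View pics/st.png

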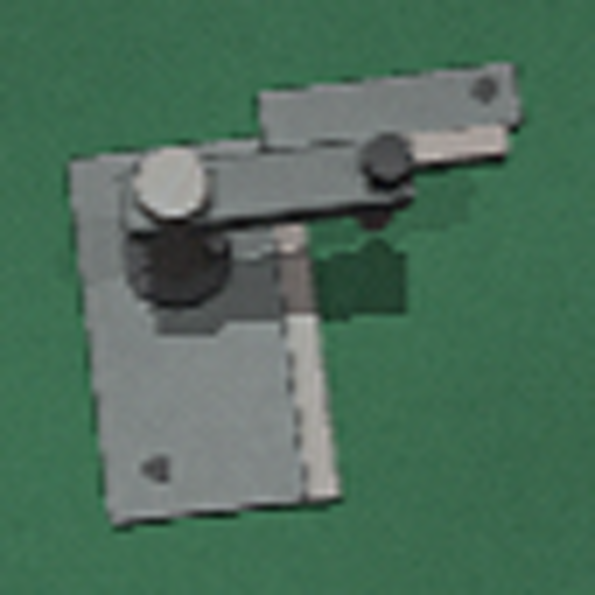

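View pics/ss.png

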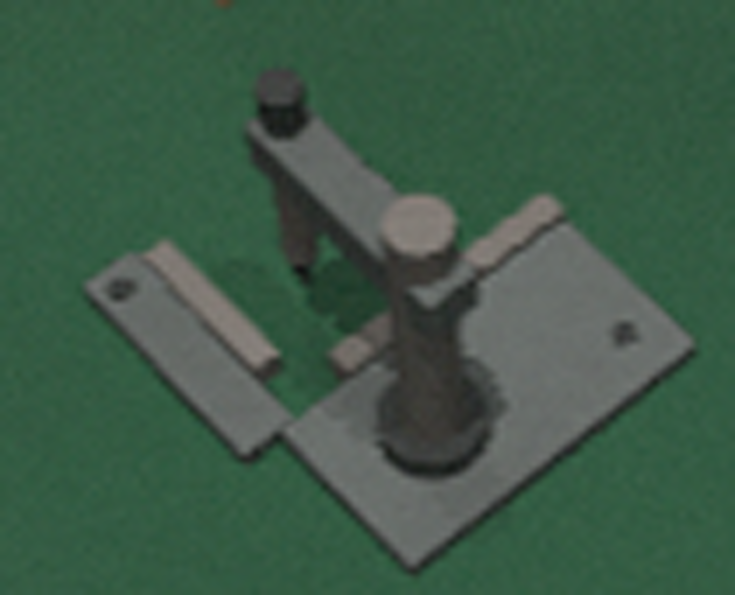

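The top crop shows the side stop's inner edge running (305,235)-(340,497) and the end stop's lower edge (414,165)-(507,155). In the scene crop the punch tip is at (303,275).

Run:
```python
import pickle,numpy as np,cv2
from h import *
d=pickle.load(open("c0.pkl","rb")); c=d["top"]
f=lambda p,o:[( (q[0]+.5)/7-.5+o[0],(q[1]+.5)/7-.5+o[1]) for q in p]
P=lambda p,z:ray(c,f(p,(250,155)),z)[:,:2]
def ang(a): v=a[0]-a[1]; return np.degrees(np.arctan2(v[1],v[0])),np.linalg.norm(v)
s=P([(303,228),(340,497)],.016); e=P([(412,165),(507,155)],.016); k=P([(72,162),(113,522)],.012); b=P([(113,522),(303,502)],.012); t=P([(262,92),(514,63)],.012)
for n,a in zip("s e k b t".split(),(s,e,k,b,t)): print(n,a.round(4).tolist(),ang(a))
print("tip scene",ray(d["scene"],f([(303,277)],(200,175)),.026))
# automatic: bright stop pixels
im=c["image"].astype(int); r,g,b_=im[...,0],im[...,1],im[...,2]
nonG=((g-r)<15).astype(np.uint8)
# side edge: right boundary of non-green per row, rows 200..224
pts=[]
lum=im.sum(2)
for y in range(202,225):
    row=(r-g)[y,285:310].astype(float); # falls from ~+ to negative
    hi,lo=row[:8].mean(),row[-6:].mean(); 
    j=np.where(row>-18)[0].max(); fr=(row[j]+18)/(row[j]-row[j+1]); pts.append((285+j+fr,y))
w=ray(c,pts,.016)[:,:2]; vx,vy,x,y=cv2.fitLine(np.float32(w*1000),cv2.DIST_HUBER,0,.01,.01).ravel(); print("side fit",np.degrees(np.arctan2(vy,vx)),x,y)
pts=[]
for x_ in range(311,322):
    col=(r-g)[168:185,x_].astype(float); j=np.where(col>-18)[0].max(); fr=(col[j]+18)/(col[j]-col[j+1]); pts.append((x_,168+j+fr))
w2=ray(c,pts,.016)[:,:2]; vx2,vy2,x2,y2=cv2.fitLine(np.float32(w2*1000),cv2.DIST_HUBER,0,.01,.01).ravel(); print("end fit",np.degrees(np.arctan2(vy2,vx2)),x2,y2)
m,ct,ho,hc=block(c,(345,185,420,275))
print(cv2.minAreaRect(np.float32(ray(c,ct,.018)[:,:2]*1000)))
ho=(m>0)&(r-g>38); yy,xx=np.nonzero(ho); hp=np.c_[xx,yy]
print("handle",cv2.minAreaRect(np.float32(ray(c,hp,.045)[:,:2]*1000)),len(hp))
dk=(im.sum(2)<200)&(m>0); dk[:, :362]=0;dk[:,377:]=0;dk[:205]=0;dk[220:]=0
yy,xx=np.nonzero(dk); print("mark",ray(c,(xx.mean(),yy.mean()),.018),len(xx))
```

```text
s [[0.6496, -0.0177], [0.5415, -0.0335]] (np.float64(8.332443305474753), np.float64(0.10924960539924675))
e [[0.6759, -0.0612], [0.6805, -0.0993]] (np.float64(96.87374215502028), np.float64(0.038420318370817885))
k [[0.6761, 0.0759], [0.5305, 0.0566]] (np.float64(7.55019901800428), np.float64(0.146879552121803))
b [[0.5305, 0.0566], [0.5396, -0.019]] (np.float64(96.87727362098613), np.float64(0.07606642628115759))
t [[0.706, -0.0006], [0.7193, -0.1025]] (np.float64(97.43968637238936), np.float64(0.10278389728891413))
tip scene [[ 0.64814996 -0.0441666   0.026     ]]
side fit 8.206901 572.68646 -29.202473
end fit -81.56443 676.3542 -83.89054
((536.5186767578125, -263.6650695800781), (158.70115661621094, 91.545166015625), 17.990461349487305)
handle ((508.4676513671875, -273.8167724609375), (67.91026306152344, 19.68792152404785), 17.640499114990234) 186
mark [[ 0.58341526 -0.22832993  0.018     ]] 4
```

Request:
move_arm --deltas '[[[0, 0, 0], [0, 0, -0.104]], [[0, 0, 0], [0, 0, -0.104]], [[0, 0, 0], [0, 0, -0.104]], [[0, 0, 0], [0, 0, -0.104]], [[0, 0, 0], [0, 0, -0.104]], [[0, 0, 0], [0, 0, -0.104]], [[0, 0, 0], [0, 0, -0.104]], [[0, 0, 0], [0, 0, 0]]]' --gripper 1

```text
time_s: 0.77
tool_pos: [0.2529, 0.5713, 0.2136]
tcp_rot: [0.495, -3.102, 0.001]
contact_force: [-0.1, -0.4, 0.8]
width: 1.0
grasp_force: 0.0
```

Request:
move_arm --deltas '[[[0.0006, -0.036, 0], [0, 0, 0]], [[0.0006, -0.036, 0], [0, 0, 0]], [[0.0006, -0.036, 0], [0, 0, 0]], [[0.0006, -0.036, 0], [0, 0, 0]], [[0.0006, -0.036, 0], [0, 0, 0]], [[0.0006, -0.036, 0], [0, 0, 0]], [[0.0006, -0.036, 0], [0, 0, 0]], [[0.0006, -0.036, 0], [0, 0, 0]]]'

```text
time_s: 1.43
tool_pos: [0.3366, 0.2942, 0.2139]
tcp_rot: [-0.481, 3.105, -0.0]
contact_force: [0.8, 0.7, 0.2]
width: 1.002
grasp_force: 0.0
```

Request:
move_arm --deltas '[[[0.0006, -0.036, 0], [0, 0, 0]], [[0.0006, -0.036, 0], [0, 0, 0]], [[0.0006, -0.036, 0], [0, 0, 0]], [[0.0006, -0.036, 0], [0, 0, 0]], [[0.0006, -0.036, 0], [0, 0, 0]], [[0.0006, -0.036, 0], [0, 0, 0]], [[0.0006, -0.036, 0], [0, 0, 0]], [[0.0006, -0.036, 0], [0, 0, 0]]]'

```text
time_s: 2.1
tool_pos: [0.4203, 0.0184, 0.214]
tcp_rot: [-0.48, 3.104, 0.0]
contact_force: [0.5, 1.1, -0.4]
width: 1.001
grasp_force: 0.0
```

Request:
move_arm --deltas '[[[0.0006, -0.036, 0], [0, 0, 0]], [[0.0006, -0.036, 0], [0, 0, 0]], [[0.0006, -0.036, 0], [0, 0, 0]], [[0.0006, -0.036, 0], [0, 0, 0]], [[0.0006, -0.036, 0], [0, 0, 0]], [[0.0006, -0.036, 0], [0, 0, 0]], [[0.0006, -0.036, 0], [0, 0, 0]], [[0, 0, 0], [0, 0, 0]]]'

```text
time_s: 2.77
tool_pos: [0.4951, -0.2266, 0.2137]
tcp_rot: [-0.476, 3.104, -0.004]
contact_force: [-0.5, -0.3, -1.4]
width: 0.996
grasp_force: 0.0
```

Request:
move_arm --deltas '[[[0.0008, -0.024, 0], [0, 0, 0]], [[0.0008, -0.024, 0], [0, 0, 0]], [[0, 0, 0.03], [0, 0, 0]], [[0, 0, 0.03], [0, 0, 0]], [[0, 0, 0.03], [0, 0, 0]], [[0, 0, 0.03], [0, 0, 0]], [[0, 0, 0.02], [0, 0, 0]], [[0, 0, 0], [0, 0, 0]]]' --gripper 0

```text
time_s: 3.43
tool_pos: [0.5045, -0.2658, 0.0701]
tcp_rot: [0.481, -3.1, -0.007]
contact_force: [-0.4, 0.0, -0.2]
width: 0.504
grasp_force: 0.0
```

Run:
```python
from bench import arm
import cv2
o=arm.observe(); print(o["tool_pos"],o["tcp_rot"],o["width"],o["joint_positions"])
c=arm.camera("scene"); cv2.imwrite("pics/s1.png",cv2.resize(c["image"][60:260,150:400,::-1],(750,600)))
```

```text
[ 0.50447757 -0.26575551  0.07013619] [ 0.4806481  -3.09983228 -0.00675375] 0.5041681424830533 [-5.89557380e-01  5.97414252e-01  1.62657265e+00 -2.27251047e-05
  9.23987940e-01 -2.46800224e+00]
```

View pics/s1.png

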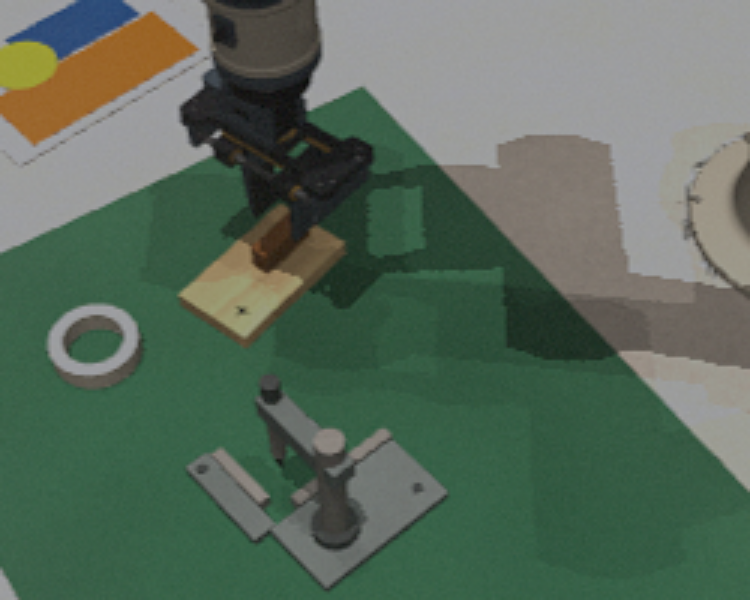

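The fingers straddle the handle at about (285,235) in the crop. Lowering and gripping.

Request:
move_arm --deltas '[[[-0.001, -0.008, 0], [0, 0, 0]], [[0, 0, 0.016], [0, 0, 0]], [[0, 0, 0.014], [0, 0, 0]], [[0, 0, 0.01], [0, 0, 0]], [[0, 0, 0.006], [0, 0, 0]], [[0, 0, 0], [0, 0, 0]], [[0, 0, 0], [0, 0, 0]], [[0, 0, 0], [0, 0, 0]]]'

```text
time_s: 4.15
tool_pos: [0.5105, -0.2748, 0.0288]
tcp_rot: [-0.486, 3.103, -0.001]
contact_force: [0.9, 0.1, 0.3]
width: 0.497
grasp_force: 0.0
```

Request:
move_arm --deltas '[[[0, 0, 0], [0, 0, 0]], [[0, 0, 0], [0, 0, 0]], [[0, 0, 0], [0, 0, 0]], [[0, 0, 0], [0, 0, 0]], [[0, 0, 0], [0, 0, 0]], [[0, 0, 0], [0, 0, 0]], [[0, 0, 0], [0, 0, 0]], [[0, 0, 0], [0, 0, 0]]]' --gripper -1 --grip_force 35

```text
time_s: 4.82
tool_pos: [0.51, -0.2744, 0.0282]
tcp_rot: [-0.487, 3.104, -0.0]
contact_force: [-1.0, 0.9, 5.8]
width: 0.241
grasp_force: 35.0
```

Request:
move_arm --deltas '[[[0, 0, 0], [0, 0, 0.0875]], [[0, 0, 0], [0, 0, 0.0875]], [[-0.0058, 0.0146, 0], [0, 0, 0]], [[-0.0058, 0.0146, 0], [0, 0, 0]], [[-0.0058, 0.0146, 0], [0, 0, 0]], [[-0.0058, 0.0146, 0], [0, 0, 0]], [[-0.0058, 0.0146, 0], [0, 0, 0]], [[-0.0058, 0.0146, 0], [0, 0, 0]]]'

```text
time_s: 5.48
tool_pos: [0.533, -0.1826, 0.0282]
tcp_rot: [-0.214, 3.134, -0.001]
contact_force: [-0.6, -2.5, 3.2]
width: 0.238
grasp_force: 35.0
```

Request:
move_arm --deltas '[[[-0.0058, 0.0146, 0], [0, 0, 0]], [[-0.0058, 0.0146, 0], [0, 0, 0]], [[-0.0058, 0.0146, 0], [0, 0, 0]], [[-0.0058, 0.0146, 0], [0, 0, 0]], [[-0.0058, 0.0146, 0], [0, 0, 0]], [[-0.0058, 0.0146, 0], [0, 0, 0]], [[0, 0, 0], [0, 0, 0]], [[0, 0, 0], [0, 0, 0]]]'

```text
time_s: 6.15
tool_pos: [0.5556, -0.0909, 0.0282]
tcp_rot: [-0.216, 3.133, -0.0]
contact_force: [0.8, 2.7, 6.1]
width: 0.239
grasp_force: 35.0
```

Run:
```python
from bench import arm
import cv2
o=arm.observe(); print(o["tool_pos"],o["tcp_rot"],o["contact_force"],o["wrist_torque"])
c=arm.camera("scene"); cv2.imwrite("pics/s2.png",cv2.resize(c["image"][110:270,180:380,::-1],(750,600)))
c=arm.camera("top"); cv2.imwrite("pics/t2.png",cv2.resize(c["image"][140:260,240:390,::-1],(750,600)))
```

```text
[ 0.55556859 -0.09093179  0.02816586] [-2.15884665e-01  3.13345595e+00 -7.62174614e-05] [0.83075299 2.67452805 6.07989281] [ 0.60326672 -0.02809565  0.03072069]
```

View pics/s2.png

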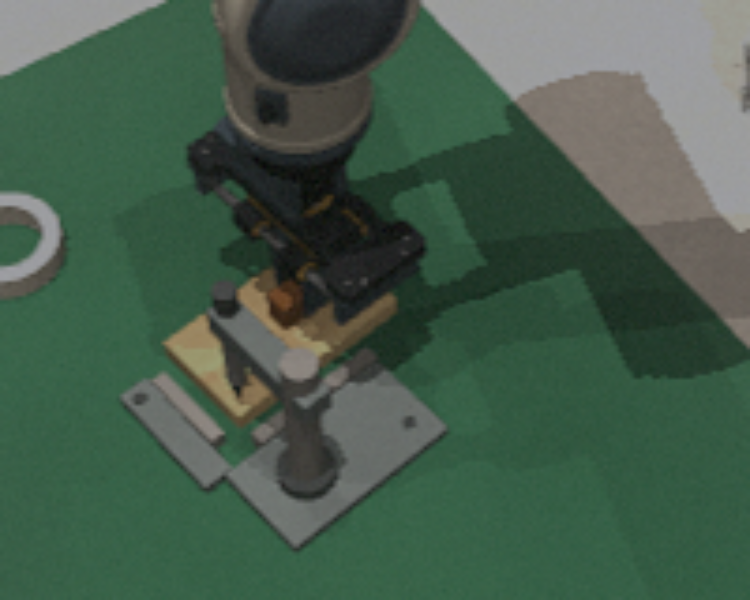

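View pics/t2.png

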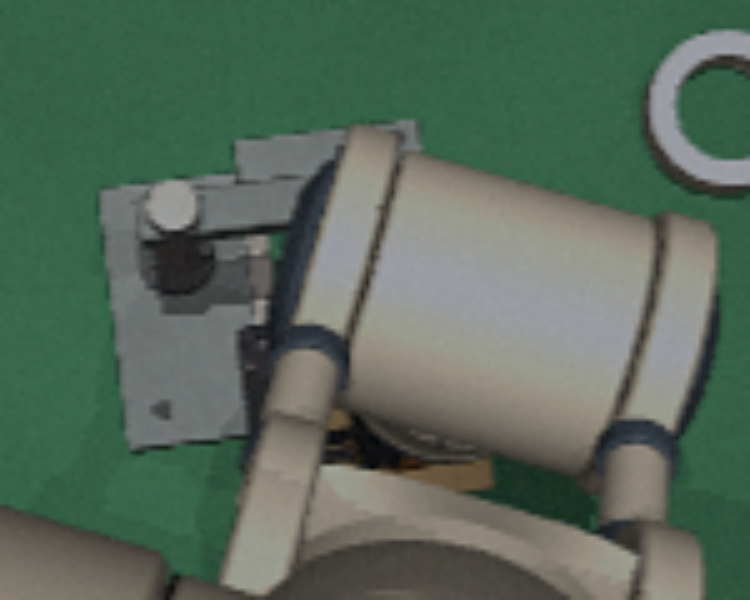

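The scene crop shows the block staged square in the corner: its front corner is at (240,425) with small gaps to both stops, and nothing collides. Next I'll close in on the side stop.

Request:
move_arm --deltas '[[[-0.001, 0.0015, 0], [0, 0, 0]], [[-0.001, 0.0015, 0], [0, 0, 0]], [[-0.001, 0.0015, 0], [0, 0, 0]], [[-0.001, 0.0015, 0], [0, 0, 0]], [[-0.001, 0.0015, 0], [0, 0, 0]], [[-0.001, 0.0015, 0], [0, 0, 0]], [[-0.001, 0.0015, 0], [0, 0, 0]], [[0, 0, 0], [0, 0, 0]]]'

```text
time_s: 6.92
tool_pos: [0.5608, -0.0809, 0.0282]
tcp_rot: [-0.213, 3.134, -0.001]
contact_force: [0.6, 1.2, 6.4]
width: 0.238
grasp_force: 35.0
```

Request:
move_arm --deltas '[[[0, 0.001, 0], [0, 0, 0]], [[0, 0.001, 0], [0, 0, 0]], [[0, 0.001, 0], [0, 0, 0]], [[0, 0.0005, 0], [0, 0, 0]], [[0, 0.0005, 0], [0, 0, 0]], [[0, 0, 0], [0, 0, 0]], [[0, 0, 0], [0, 0, 0]], [[0, 0, 0], [0, 0, 0]]]'

```text
time_s: 7.58
tool_pos: [0.5604, -0.0769, 0.0282]
tcp_rot: [-0.213, 3.134, -0.001]
contact_force: [-0.0, -1.1, 5.8]
width: 0.239
grasp_force: 35.0
```

Request:
move_arm --deltas '[[[0, 0.0005, 0], [0, 0, 0]], [[0, 0.0005, 0], [0, 0, 0]], [[0, 0.0005, 0], [0, 0, 0]], [[0, 0.0005, 0], [0, 0, 0]], [[0, 0, 0], [0, 0, 0]], [[0, 0, 0], [0, 0, 0]], [[0, 0, 0], [0, 0, 0]], [[0, 0, 0], [0, 0, 0]]]'

```text
time_s: 8.25
tool_pos: [0.5601, -0.0749, 0.0281]
tcp_rot: [-0.213, 3.134, -0.001]
contact_force: [0.8, -2.6, 5.4]
width: 0.243
grasp_force: 35.0
```

Request:
move_arm --deltas '[[[0, 0.0005, 0], [0, 0, 0]], [[0, 0.0005, 0], [0, 0, 0]], [[0, 0, 0], [0, 0, 0]], [[0, 0, 0], [0, 0, 0]], [[0, 0, 0], [0, 0, 0]], [[0, 0, 0], [0, 0, 0]], [[0, 0, 0], [0, 0, 0]], [[0, 0, 0], [0, 0, 0]]]'

```text
time_s: 8.92
tool_pos: [0.56, -0.0745, 0.0282]
tcp_rot: [-0.213, 3.134, -0.002]
contact_force: [-0.4, -6.9, 6.3]
width: 0.244
grasp_force: 35.0
```

Side stop contact is made, at about 7 N. Now towards the end stop.

Request:
move_arm --deltas '[[[-0.001, 0, 0], [0, 0, 0]], [[-0.001, 0, 0], [0, 0, 0]], [[-0.001, 0, 0], [0, 0, 0]], [[-0.001, 0, 0], [0, 0, 0]], [[-0.001, 0, 0], [0, 0, 0]], [[0, 0, 0], [0, 0, 0]], [[0, 0, 0], [0, 0, 0]], [[0, 0, 0], [0, 0, 0]]]'

```text
time_s: 9.58
tool_pos: [0.5639, -0.074, 0.0281]
tcp_rot: [0.213, -3.133, 0.002]
contact_force: [-8.0, -11.7, 11.7]
width: 0.239
grasp_force: 35.0
```

Request:
move_arm --deltas '[[[-0.0005, 0, 0], [0, 0, 0]], [[-0.0005, 0, 0], [0, 0, 0]], [[-0.0005, 0, 0], [0, 0, 0]], [[-0.0005, 0, 0], [0, 0, 0]], [[0, 0, 0], [0, 0, 0]], [[0, 0, 0], [0, 0, 0]], [[0, 0, 0], [0, 0, 0]], [[0, 0, 0], [0, 0, 0]]]'

```text
time_s: 10.25
tool_pos: [0.5657, -0.0737, 0.0281]
tcp_rot: [0.213, -3.133, 0.002]
contact_force: [-8.5, -10.7, 12.1]
width: 0.236
grasp_force: 35.0
```

Request:
move_arm --deltas '[[[-0.0005, 0, 0], [0, 0, 0]], [[-0.0005, 0, 0], [0, 0, 0]], [[-0.0005, 0, 0], [0, 0, 0]], [[-0.0005, 0, 0], [0, 0, 0]], [[0, 0, 0], [0, 0, 0]], [[0, 0, 0], [0, 0, 0]], [[0, 0, 0], [0, 0, 0]], [[0, 0, 0], [0, 0, 0]]]'

```text
time_s: 10.92
tool_pos: [0.5677, -0.0734, 0.0281]
tcp_rot: [0.213, -3.133, 0.002]
contact_force: [-7.8, -11.5, 11.3]
width: 0.24
grasp_force: 35.0
```

Request:
move_arm --deltas '[[[-0.0005, 0, 0], [0, 0, 0]], [[-0.0005, 0, 0], [0, 0, 0]], [[0, 0, 0], [0, 0, 0]], [[0, 0, 0], [0, 0, 0]], [[0, 0, 0], [0, 0, 0]], [[0, 0, 0], [0, 0, 0]], [[0, 0, 0], [0, 0, 0]], [[0, 0, 0], [0, 0, 0]]]'

```text
time_s: 11.58
tool_pos: [0.5686, -0.0733, 0.0281]
tcp_rot: [0.213, -3.133, 0.002]
contact_force: [-8.7, -11.1, 12.1]
width: 0.238
grasp_force: 35.0
```

Request:
move_arm --deltas '[[[-0.0005, 0, 0], [0, 0, 0]], [[-0.0005, 0, 0], [0, 0, 0]], [[-0.0005, 0, 0], [0, 0, 0]], [[0, 0, 0], [0, 0, 0]], [[0, 0, 0], [0, 0, 0]], [[0, 0, 0], [0, 0, 0]], [[0, 0, 0], [0, 0, 0]], [[0, 0, 0], [0, 0, 0]]]'

```text
time_s: 12.25
tool_pos: [0.5686, -0.0733, 0.0281]
tcp_rot: [0.213, -3.13, 0.002]
contact_force: [-17.6, -15.6, 18.7]
width: 0.239
grasp_force: 35.0
```

Run:
```python
from bench import arm
import cv2
o=arm.observe(); print(o["tool_pos"],o["tcp_rot"],o["contact_force"],o["wrist_torque"])
c=arm.camera("scene"); cv2.imwrite("pics/s3.png",cv2.resize(c["image"][170:250,205:305,::-1],(750,600),interpolation=cv2.INTER_CUBIC))
```

```text
[ 0.56862977 -0.07327233  0.02811293] [ 2.13133040e-01 -3.13022110e+00  1.53212081e-03] [-17.61245855 -15.55445109  18.68337598] [-2.50216441  2.67125305 -0.3213905 ]
```

View pics/s3.png

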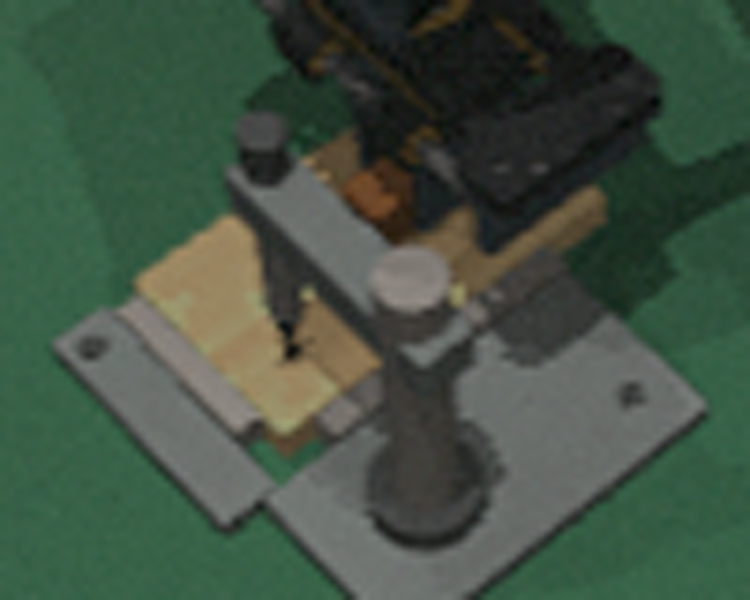

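The crop shows the slab flush along both stops, with the mark at (291,351) just below the tip at (290,326). The end push rose to 17 N as the travel stopped. I'll check the mark against the tip and then hand in.

Run:
```python
from bench import arm
import numpy as np
from h import *
c=arm.camera("scene")
f=lambda u,v:((u+.5)/7.5-.5+205,(v+.5)/7.5-.5+170)
a=ray(c,f(290,328),.026);b=ray(c,f(291,351),.018); d=np.linalg.norm((a-b)[0,:2])
o=arm.observe(); print(a,b,d,o["contact_force"],o["tool_pos"])
if d<.005: print(arm.job_done())
```

```text
[[ 0.64584172 -0.04593588  0.026     ]] [[ 0.64871299 -0.04162629  0.018     ]] 0.00517849012724125 [-16.98093574 -14.25950061  18.68803318] [ 0.56861012 -0.07327876  0.02807668]
```

The 5.2 mm comes from reading the tip against the dark mark behind it, at about 2.2 mm per pixel. Three other results put the error near 2 mm:
- **Tip:** the clean first reading gave (0.648, -0.044).
- **Stop lines:** they put the tip at (0.648, -0.0437).
- **Mark:** it is now at (0.6487, -0.0416).

A rigid block that has stalled on both stops can't be further off than that, so I'm handing in.

```bash
python3 -c "
from bench import arm
print(arm.observe()['contact_force']); print(arm.job_done())"
```

```text
[-16.98093574 -14.25950061  18.68803318]
the job is handed in; nothing more can be done
None
```

I handed the job in with the block still gripped and pressed against both stops (about 19 N towards the end stop, 12 N towards the side stop by the wrist reading); the mark is about 2 mm from the tip by my best estimate, though the last image reading gave 5.2 mm, and no verdict came back.

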